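# File the missing parts box in the kitting tray

### The job

The parts boxes in the aluminium tray stand tightly side by side in order of height and of the dots on their lids, but the three-dot box was left out and stands on the bench. Part the row by sliding the two-dot and four-dot boxes along the tray, without lifting them out, and then stand the three-dot box upright on the tray floor between them, square with the row and with both neighbours still upright in the tray.

Things in the scene. Friction and masses are not known exactly. Their poses are not given: they have to be found in the camera images.
- tray: fixed aluminium channel, 68 mm (x) by 250 mm (y, along the row); floor 6 mm thick; four walls 5 mm thick, tops 18 mm above the bench; inside 58 x 240 mm. Origin: centre of underside. In it, towards +y: boxes with 1, 2, 4, 5 dots, 52, 64, 88, 100 mm tall, same footprint, 1.5 mm apart, 50 mm across the tray; each end of the tray is empty for 20 to 55 mm, about 75 mm in all.
- box2: parts box standing in the tray, 64 mm tall, 2 black dots on its lid; blue with grey lid, 50 mm (its x) by 40 mm (its y), about 200 g, rigid, same after a half turn. Origin: centre of underside, z up. Gripped across its 50 mm it slides freely along the tray, pushing the loose 1-dot box on its -y side ahead of it until that meets the end wall.
- box4: parts box standing in the tray, 88 mm tall, 4 black dots on its lid; blue with grey lid, 50 mm (its x) by 40 mm (its y), about 200 g, rigid, same after a half turn. Origin: centre of underside, z up. Gripped across its 50 mm it slides freely along the tray, pushing the loose 5-dot box on its +y side ahead of it until that meets the end wall.
- box3: parts box to file, loose on the bench right of the tray, 76 mm tall, 3 black dots in a diagonal on its lid; blue with grey lid, 50 mm (its x) by 40 mm (its y), about 200 g, rigid, same after a half turn. Origin: centre of underside, z up. Nearby a lower box (40 mm tall, blank lid, same footprint) does not belong in the row.

How it is judged:
On the way:
1. the two-dot and four-dot boxes are parted, wide enough for a box, before the three-dot box is down in the tray (y of box4 in the frame of box2 above 0.081 m and (horizontal distance between box3 and tray above 0.03 m or z of box3 in the frame of tray above 0.014 m)), for 0.1 s.
At the end, for the whole second after the job is handed in: Boxes 2, 3, 4 stand at rest in the tray: underside within 8 mm of its floor, within 12 mm of its centre line, tilted under 10 degrees; box 3 is between 2 and 4 (centres 35 mm or more apart along the row) and square with the tray within 11 degrees, either way round (x of box2 in the frame of tray between -0.012 and 0.012 m and y of box2 in the frame of tray between -0.11 and 0.11 m and z of each of box2, box3, box4 in the frame of tray below 0.014 m and angle between each of box2, box3, box4's own z axis and vertical below 0.17 rad and linear speed of each of box2, box3, box4 below 0.02 m/s and x of box3 in the frame of tray between -0.012 and 0.012 m and y of box3 in the frame of tray between -0.11 and 0.11 m and x of box4 in the frame of tray between -0.012 and 0.012 m and y of box4 in the frame of tray between -0.11 and 0.11 m and y of box3 in the frame of box2 above 0.035 m and y of box3 in the frame of box4 below -0.035 m and angle between the y axis of box3 and the y axis of tray, either way round below 0.2 rad); the robot touches nothing.
It fails at once if box 2 is lifted out of the tray (raised more than 25 mm above its floor) (z of box2 in the frame of tray above 0.031 m).
It fails at once if box 4 is lifted out of the tray (raised more than 25 mm above its floor) (z of box4 in the frame of tray above 0.031 m).
It also fails if it takes over 64 s, if anything falls off the work surface, if the arm or the gripper's body presses on something with over 40 N, if the wrist force passes 120 N, or if a joint passes its speed limit or range.

### The arm

A 6-joint arm with a two-finger parallel gripper is mounted at the origin on the work surface. World frame = base frame: x ahead of the robot, y to its left, z up, the work surface at z = 0. Lengths are in m, angles in rad, forces in N, time in s.
With the tool pointing down it reaches from about 0.275 to 0.725 m from the base axis. Payload 5.6 kg.
Tool frame: the origin (TCP) lies midway between the tips of the shut fingers; the grasp point (between the pads) lies 19 mm behind it; z points along the fingers, y is the line along which they close (so a half turn about z gives the same grasp; the last joint's range is limited). The gripper opens to 85 mm and grips with 20 to 120 N. Pads are 22 mm wide; open, the fingers measure 114 mm over their backs; the gripper's body (76 mm by 85 mm) begins 54 mm behind the grasp point. The pads swing forward as they close: fully open they stand 13 mm farther back than shut.
Start: joints at [1.397, 0.255, 0.108, 0, -1.424, -0.285], TCP at [0.244, 0.493, 0.231] pointing down, gripper open.
Joint ranges: [-2.95, 2.95], [-1.21, 1.97], [-1.09, 1.5], [-2.87, 1.71], [-2.94, -0.07], [-3.05, 3.05]. Speed limits (rad/s): [2.57, 2.57, 3.14, 3.14, 3.14, 3.14].

### API

Orientations are given as a rotation vector (axis times angle).
In Python, from rig import r gives the robot as it stands. The module is installed in compiled form; this text tells all that it offers.
- The arm moves only by the tool drive_tool, never from a script. Its argument "steps" is a list of rows, each a list of 7 numbers: the closure in counts, from 0 (fully open) to 255 (shut), then the shift along the tool's x, y, z in mm, then the turn, a rotation vector about the tool's x, y, z in rad. In form: [[claw, x, y, z, rx, ry, rz], ...]. A call has 1 to 20 rows; each row is the pose to reach, as a shift and turn from the pose commanded when the call began, along the tool's axes at that moment; what a row does not reach only later rows make up. A row lasts 1/12 s, in which the tool goes at most 41.7 mm and 7.16 degrees, less where a joint would pass 70% of its speed; a pose out of reach is approached as far as the arm can. A call with a gripper value outside its range is refused whole. The fingers move at their own pace and stop on an object; the grip force is fixed at half the most. Time passes only in rows, so rows that repeat a pose let the fingers close. It gives the time, the measured TCP pose, the force, the opening and the grip force at its end, in the units of the state.
- r.get_obs(): the state, without advancing time (a new reading comes with each control period).
- r.capture(name): name is "scene" or "top" or "wrist"; returns a dict with "pixels" (400x640x3 uint8, blue, green, red), "intrinsics" (3x3 intrinsics, pixels), "pose" (4x4, takes a point from camera to world coordinates); the wrist camera has in their place "T_tool_cam" (4x4, takes a point from camera to tool coordinates, whose origin is the TCP and whose axes are the flange's). Camera axes: x right, y up, looking along -z (the intrinsics and any distortion apply to the point x, -y, -z); pixel columns grow to the right and rows downward; lengths in m; the calibration is good to about 2 mm. A picture is of the moment at which its call begins: read the wrist's pose just before it. There is no depth.
- r.job_done(): hands the job in; it is judged then, once.
The state is a dict: "t": time; "q": joint angles; "joint_vel": joint speeds; "joint_efforts": joint torques, N m; "position": TCP position; "orientation": TCP orientation; "contact_force": force on the tool from outside, world axes, zero at the start; "torque": the same for the moment, N m; "width": opening from 0.0 (shut) to 1.0 (fully open); "gripper_force": force on a finger pad.
Only numpy, scipy, OpenCV 4.12 (cv2) and the standard library are available. Lean on these libraries where they do the work, as an engineer would, in place of code of your own. Each camera call takes 0.05 s, during which the arm holds its last target. There are 200 camera calls.

## Working session

There is one attempt and no reset: what is moved stays moved. The work goes in short steps, Python scripts to look and compute and a tool call to move; the robot and the scene stay as the last step left them, time stands still between calls to the robot, and variables do not carry over. Pictures are saved under pics/ and viewed, at most 10 in all, crops included, and the job is handed in when it is done.

Besides the shell and the picture viewer there is one more tool, called as name(argument=value, ...), one argument or row to a line, values as JSON. drive_tool: Moves the arm, as the interface text tells. Its arguments: {"type":"object","properties":{"steps":{"type":"array","items":{"type":"array","items":{"type":"number"}}}},"required":["steps"]}

```bash
mkdir -p pics
python3 - <<'E'
from rig import r
import cv2,numpy as np
o=r.get_obs();print({k:np.round(v,3).tolist() for k,v in o.items()})
for n in("top","scene"):
    c=r.capture(n);cv2.imwrite(f"pics/{n}0.png",c["pixels"]);print(n,np.round(c["intrinsics"],1).tolist(),np.round(c["pose"],3).tolist(),c.keys())
E
```

```text
{'t': 0.0, 'q': [1.397, 0.256, 0.107, -0.0, -1.424, -0.285], 'joint_vel': [-0.0, 0.001, -0.0, -0.0, 0.0, -0.003], 'joint_efforts': [0.0, -38.663, 23.794, 5.365, -0.006, -0.0], 'position': [0.243, 0.493, 0.23], 'orientation': [3.057, -0.714, -0.001], 'contact_force': [0.169, -0.123, -0.174], 'torque': [0.01, 0.016, 0.009], 'gripper_force': 0.0, 'width': 0.999}
top [[504.2, 0.0, 322.5], [0.0, 504.2, 197.4], [0.0, 0.0, 1.0]] [[0.017, 0.992, -0.127, 0.432], [-1.0, 0.014, -0.021, -0.047], [-0.019, 0.127, 0.992, 0.992], [0.0, 0.0, 0.0, 1.0]] dict_keys(['pixels', 'intrinsics', 'pose'])
scene [[480.5, 0.0, 318.8], [0.0, 480.5, 202.6], [0.0, 0.0, 1.0]] [[0.392, -0.702, 0.594, 1.058], [0.92, 0.312, -0.238, -0.238], [-0.018, 0.64, 0.768, 0.676], [0.0, 0.0, 0.0, 1.0]] dict_keys(['pixels', 'intrinsics', 'pose'])
```

View pics/top0.png

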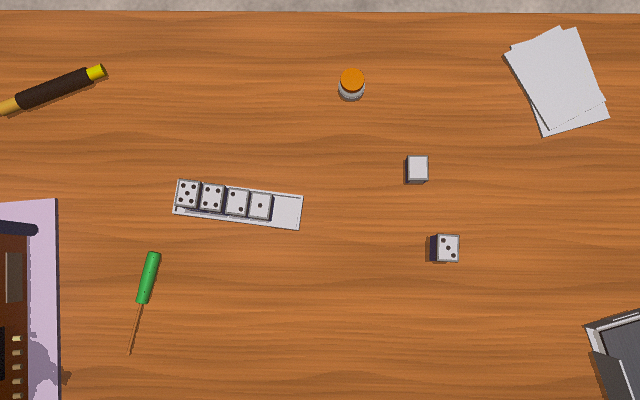

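View pics/scene0.png

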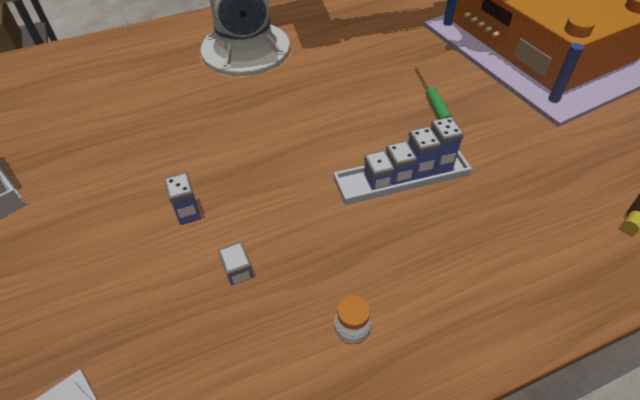

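The top view shows the tray at about (238,204) with its corners at (177,179), (303,196), (299,230) and (173,213). Lids: 5-dot (187,193), 4-dot (212,198), 2-dot (237,203), 1-dot (260,206). The three-dot box is at (446,248) and the blank decoy at (417,168).

```bash
cat > h.py <<'E'
from rig import r
import cv2,numpy as np
from scipy.spatial.transform import Rotation as R
def tool():
    o=r.get_obs();T=np.eye(4);T[:3,:3]=R.from_rotvec(o["orientation"]).as_matrix();T[:3,3]=o["position"];return T
def snap(n):
    T=tool();c=r.capture(n);c["T"]=T@c["T_tool_cam"] if n=="wrist" else c["pose"];return c
def cast(c,px,z):
    K=c["intrinsics"];u=np.atleast_2d(np.array(px,float))
    d=np.c_[(u[:,0]-K[0,2])/K[0,0],-(u[:,1]-K[1,2])/K[1,1],-np.ones(len(u))]@c["T"][:3,:3].T
    p=c["T"][:3,3];return p+d*((z-p[2])/d[:,2])[:,None]
def proj(c,P):
    q=(np.atleast_2d(P)-c["T"][:3,3])@c["T"][:3,:3];K=c["intrinsics"]
    return np.c_[K[0,2]+K[0,0]*q[:,0]/-q[:,2],K[1,2]-K[1,1]*q[:,1]/-q[:,2]]
def go(xyz,yaw):
    "shift mm (tool axes) and turn to a tool-down pose whose closing axis (tool y) is at world angle yaw (mod pi)"
    T=tool();best=None
    for a in(yaw,yaw+np.pi):
        y=np.array([np.cos(a),np.sin(a),0]);z=np.array([0,0,-1.]);G=np.c_[np.cross(y,z),y,z]
        rv=R.from_matrix(T[:3,:3].T@G).as_rotvec()
        if best is None or np.linalg.norm(rv)<np.linalg.norm(best):best=rv
    print("shift",np.round(T[:3,:3].T@(np.array(xyz)-T[:3,3])*1e3,1),"turn",np.round(best,3))
E
python3 - <<'E'
from h import *
c=snap("top")
t=cast(c,[(177,179),(303,196),(299,230),(173,213)],.018);print(t.round(3),t.mean(0).round(3))
e=(t[0]+t[3]-t[1]-t[2])/2;print("len",np.linalg.norm(e),"yaw of row",np.degrees(np.arctan2(e[1],e[0])))
for n,p,z in(("5",(187,193),.106),("4",(212,198),.094),("2",(237,203),.07),("1",(260,206),.058),("3",(448,247),.076),("blank",(418,168),.04)):print(n,cast(c,p,z).round(3))
m=t.mean(0);a=np.arctan2(e[1],e[0])
go([m[0],m[1],.33],a-np.pi/2)
w=snap("wrist");print(w["T_tool_cam"].round(3),w["intrinsics"].round(0).tolist())
E
```

```text
[[0.589 0.26  0.018]
 [0.559 0.011 0.018]
 [0.492 0.018 0.018]
 [0.522 0.265 0.018]] [0.54  0.138 0.018]
len 0.24968557990265813 yaw of row 83.1508637482308
5 [[0.55  0.213 0.106]]
4 [[0.543 0.171 0.094]]
2 [[0.537 0.13  0.07 ]]
1 [[0.533 0.089 0.058]]
3 [[ 0.462 -0.255  0.076]]
blank [[ 0.613 -0.209  0.04 ]]
shift [423.2 186.3 -99.1] turn [ 1.000e-03 -1.000e-03  1.232e+00]
[[-0.     0.957  0.289  0.075]
 [ 1.     0.    -0.     0.   ]
 [-0.     0.289 -0.957 -0.142]
 [ 0.     0.     0.     1.   ]] [[303.0, 0.0, 319.0], [0.0, 303.0, 196.0], [0.0, 0.0, 1.0]]
```

drive_tool(
  steps=[
    [0, 100, 40, -40, 0, 0, 0.3],
    [0, 200, 90, -40, 0, 0, 0.6],
    [0, 423, 186, -20, 0, 0, 1.232],
    [0, 423, 186, -20, 0, 0, 1.232],
    [0, 423, 186, -20, 0, 0, 1.232],
    [0, 423, 186, -20, 0, 0, 1.232],
    [0, 423, 186, -20, 0, 0, 1.232],
    [0, 423, 186, -20, 0, 0, 1.232],
    [0, 423, 186, -20, 0, 0, 1.232],
    [0, 423, 186, -20, 0, 0, 1.232],
    [0, 423, 186, -20, 0, 0, 1.232],
    [0, 423, 186, -20, 0, 0, 1.232],
    [0, 423, 186, -20, 0, 0, 1.232],
    [0, 423, 186, -20, 0, 0, 1.232],
    [0, 423, 186, -20, 0, 0, 1.232],
    [0, 423, 186, -20, 0, 0, 1.232],
    [0, 423, 186, -20, 0, 0, 1.232],
  ],
)

```text
t: 1.62
position: [0.5399, 0.14, 0.2516]
orientation: [-2.086, 2.348, -0.0]
contact_force: [0.4, 0.0, -0.1]
width: 1.001
gripper_force: 0.0
```

Run:
```python
from h import *
o=r.get_obs();print(o["t"],o["position"],o["q"],o["contact_force"])
c=snap("wrist");cv2.imwrite("pics/w1.png",c["pixels"])
import pickle;pickle.dump(c,open("w1.pkl","wb"));print(tool().round(3))
```

```text
1.6167 [0.53991004 0.1400189  0.25155421] [ 5.34190725e-01  2.65720237e-01  1.73366168e-01 -5.34572170e-05
 -1.47802548e+00 -6.52334963e-01] [ 0.3825658   0.02681523 -0.11969629]
[[-0.118 -0.993  0.     0.54 ]
 [-0.993  0.118  0.     0.14 ]
 [-0.    -0.    -1.     0.252]
 [ 0.     0.     0.     1.   ]]
```

View pics/w1.png

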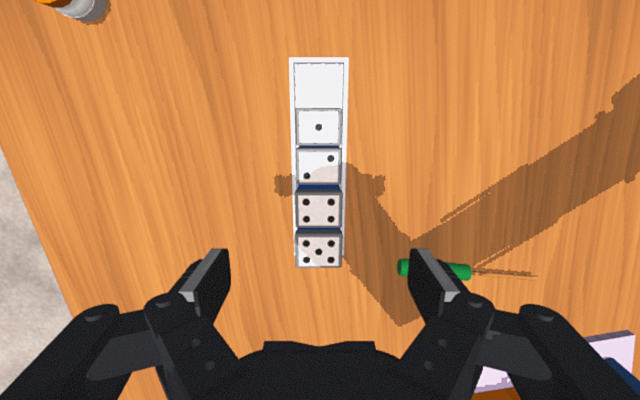

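The wrist view shows the row running vertically: 1-dot lid at (319,127), 2-dot (319,166), 4-dot (319,210), 5-dot (319,249). The tray's free end is at the top.

```bash
cat >> h.py <<'E'
def dots(c,box,amax=60):
    x0,y0,x1,y1=box;g=c["pixels"].max(2)[y0:y1,x0:x1]
    n,l,s,ce=cv2.connectedComponentsWithStats((g<75).astype(np.uint8))
    return [(ce[i]+[x0,y0]) for i in range(1,n) if 8<=s[i,4]<=amax and abs(s[i,2]-s[i,3])<=2]
E
python3 - <<'E'
from h import *
import pickle;c=pickle.load(open("w1.pkl","rb"))
for n,b,z in(("1",(300,112,338,144),.058),("2",(300,150,338,184),.07),("4",(300,193,338,225),.094),("5",(300,234,338,264),.106)):
    d=np.array(dots(c,b));P=cast(c,d,z);print(n,len(d),d.round(1).tolist(),P.mean(0).round(4),(P[-1]-P[0]).round(4))
P=cast(c,[(289,58),(348,58)],.018);print(P.round(3),P.mean(0))
m=P.mean(0)
a=np.radians(83.15);P2=cast(c,[(297,266),(341,266)],.018);print(P2.round(3))
E
```

```text
Traceback (most recent call last):
  File "h.py", line 10, in cast
    d=np.c_[(u[:,0]-K[0,2])/K[0,0],-(u[:,1]-K[1,2])/K[1,1],-np.ones(len(u))]@c["T"][:3,:3].T
             ~^^^^^
IndexError: index 0 is out of bounds for axis 1 with size 0
```

```bash
sed -i 's/g<75/g<120/' h.py
python3 - <<'E'
from h import *
import pickle;c=pickle.load(open("w1.pkl","rb"))
print(c["pixels"].max(2)[122:133,312:326])
for n,b,z in(("1",(300,112,338,144),.058),("2",(300,150,338,184),.07),("4",(300,195,338,225),.094),("5",(300,236,338,264),.106)):
    d=np.array(dots(c,b))
    if len(d):P=cast(c,d,z);print(n,len(d),d.round(1).tolist(),P.mean(0).round(4),(P[-1]-P[0]).round(4))
P=cast(c,[(289,58),(348,58)],.018);print(P.round(3),P.mean(0))
E
```

```text
[[244 244 244 245 246 248 249 249 248 246 245 244 243 243]
 [243 244 245 249 245 236 233 236 238 244 246 244 243 244]
 [243 245 247 243 191 123 103 117 146 204 245 246 244 244]
 [244 245 251 207 112  76  73  76  80 138 246 247 244 243]
 [244 246 250 172  82  78  84  84  69 105 247 249 244 244]
 [244 247 242 158  80  77  87  81  74 108 246 249 244 243]
 [244 246 248 176  89  79  79  78  74 119 244 248 244 244]
 [244 246 250 219 131  92  81  81 112 202 247 246 244 243]
 [244 245 247 241 228 192 155 144 212 250 248 245 244 244]
 [243 244 245 247 250 247 239 235 248 248 245 244 243 244]
 [244 244 244 244 245 246 247 247 246 244 244 244 244 244]]
1 1 [[318.4, 126.7]] [0.5353 0.0884 0.058 ] [0. 0. 0.]
2 2 [[330.4, 158.1], [306.5, 175.5]] [0.5402 0.1299 0.07  ] [0.028 0.016 0.   ]
4 4 [[305.7, 201.6], [330.8, 201.6], [306.1, 218.7], [330.5, 218.5]] [0.5452 0.1708 0.094 ] [-0.0236  0.0217  0.    ]
5 5 [[305.9, 243.1], [330.9, 243.1], [318.4, 251.5], [306.2, 259.5], [330.5, 259.5]] [0.55   0.2122 0.106 ] [-0.0234  0.0219  0.    ]
[[0.56  0.011 0.018]
 [0.493 0.019 0.018]] [0.52646056 0.01521618 0.018     ]
```

drive_tool(
  steps=[
    [0, 10, -1.5, 40, 0, 0, 0],
    [0, 10, -1.5, 80, 0, 0, 0],
    [0, 10, -1.5, 120, 0, 0, 0],
    [0, 10, -1.5, 150, 0, 0, 0],
    [0, 10, -1.5, 175, 0, 0, 0],
    [0, 10, -1.5, 195, 0, 0, 0],
    [0, 10, -1.5, 210, 0, 0, 0],
    [0, 10, -1.5, 220, 0, 0, 0],
    [0, 10, -1.5, 220, 0, 0, 0],
    [255, 10, -1.5, 220, 0, 0, 0],
    [255, 10, -1.5, 220, 0, 0, 0],
    [255, 10, -1.5, 220, 0, 0, 0],
    [255, 10, -1.5, 220, 0, 0, 0],
    [255, 10, -1.5, 220, 0, 0, 0],
    [255, 10, -1.5, 220, 0, 0, 0],
    [255, 10, -1.5, 220, 0, 0, 0],
    [255, 10, -1.5, 220, 0, 0, 0],
    [255, 10, -1.5, 220, 0, 0, 0],
  ],
)

```text
t: 3.17
position: [0.5417, 0.1294, 0.0328]
orientation: [-2.083, 2.348, -0.001]
contact_force: [-1.9, 1.9, 5.9]
width: 0.579
gripper_force: 63.0
```

drive_tool(
  steps=[
    [255, 4, 0, 0, 0, 0, 0],
    [255, 8, 0, 0, 0, 0, 0],
    [255, 12, 0, 0, 0, 0, 0],
    [255, 16, 0, 0, 0, 0, 0],
    [255, 20, 0, 0, 0, 0, 0],
    [255, 24, 0, 0, 0, 0, 0],
    [255, 28, 0, 0, 0, 0, 0],
    [255, 32, 0, 0, 0, 0, 0],
    [255, 36, 0, 0, 0, 0, 0],
    [255, 40, 0, 0, 0, 0, 0],
    [255, 40, 0, 0, 0, 0, 0],
    [255, 40, 0, 0, 0, 0, 0],
  ],
)

```text
t: 4.17
position: [0.5377, 0.0897, 0.0328]
orientation: [-2.082, 2.347, -0.003]
contact_force: [2.6, 2.4, 4.5]
width: 0.58
gripper_force: 63.1
```

drive_tool(
  steps=[
    [0, 0, 0, 0, 0, 0, 0],
    [0, 0, 0, 0, 0, 0, 0],
    [0, 0, 0, 0, 0, 0, 0],
    [0, 0, 0, 0, 0, 0, 0],
    [0, 0, 0, 0, 0, 0, 0],
    [0, 0, 0, 0, 0, 0, 0],
    [0, 0, 0, -20, 0, 0, 0],
    [0, 0, 0, -50, 0, 0, 0],
    [0, 0, 0, -90, 0, 0, 0],
    [0, 0, 0, -130, 0, 0, 0],
    [0, 0, 0, -170, 0, 0, 0],
    [0, -20, 0, -200, 0, 0, 0],
    [0, -50, 0, -220, 0, 0, 0],
    [0, -81, 0, -220, 0, 0, 0],
    [0, -81, 0, -220, 0, 0, 0],
    [0, -81, 0, -220, 0, 0, 0],
    [0, -81, 0, -220, 0, 0, 0],
  ],
)

```text
t: 5.58
position: [0.5453, 0.1695, 0.2507]
orientation: [2.084, -2.349, -0.0]
contact_force: [-0.1, 0.2, -0.6]
width: 0.999
gripper_force: 0.0
```

Run:
```python
from h import *
c=snap("wrist");cv2.imwrite("pics/w2.png",c["pixels"]);print(tool().round(4))
B={"1":(.5300,.0490,.058),"2":(.5355,.0902,.07),"4":(.5452,.1708,.094),"5":(.55,.2122,.106)}
for n,p in B.items():
    u=proj(c,p)[0].astype(int);d=np.array(dots(c,(u[0]-22,u[1]-18,u[0]+22,u[1]+18)));print(n,u,len(d))
    if len(d):P=cast(c,d,p[2]);print(P.mean(0).round(4),(P[-1]-P[0]).round(4))
```

```text
[[-1.199e-01 -9.928e-01 -8.000e-04  5.454e-01]
 [-9.928e-01  1.199e-01 -7.000e-04  1.691e-01]
 [ 8.000e-04  8.000e-04 -1.000e+00  2.509e-01]
 [ 0.000e+00  0.000e+00  0.000e+00  1.000e+00]]
1 [320  56] 1
[0.5312 0.0502 0.058 ] [0. 0. 0.]
2 [319  99] 2
[0.5387 0.0898 0.07  ] [0.0278 0.0157 0.    ]
4 [319 182] 4
[0.5452 0.1709 0.094 ] [-0.0237  0.0217  0.    ]
5 [320 225] 5
[0.55   0.2121 0.106 ] [-0.0236  0.022   0.    ]
```

View pics/w2.png

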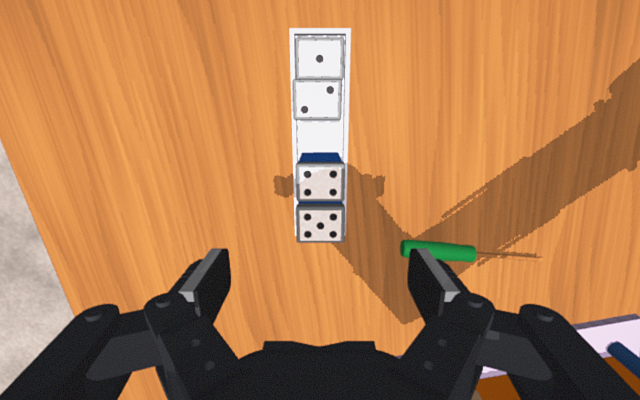

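Box 2 now sits at (319,99) against box 1, about 3 mm to the side but upright. Box 4 is at (319,182), unmoved. Next I slide box 4.

drive_tool(
  steps=[
    [0, -1.5, 0, 40, 0, 0, 0],
    [0, -1.5, 0, 80, 0, 0, 0],
    [0, -1.5, 0, 115, 0, 0, 0],
    [0, -1.5, 0, 145, 0, 0, 0],
    [0, -1.5, 0, 170, 0, 0, 0],
    [0, -1.5, 0, 190, 0, 0, 0],
    [0, -1.5, 0, 200, 0, 0, 0],
    [0, -1.5, 0, 200, 0, 0, 0],
    [255, -1.5, 0, 200, 0, 0, 0],
    [255, -1.5, 0, 200, 0, 0, 0],
    [255, -1.5, 0, 200, 0, 0, 0],
    [255, -1.5, 0, 200, 0, 0, 0],
    [255, -1.5, 0, 200, 0, 0, 0],
    [255, -1.5, 0, 200, 0, 0, 0],
    [255, -1.5, 0, 200, 0, 0, 0],
    [255, -1.5, 0, 200, 0, 0, 0],
    [255, -1.5, 0, 200, 0, 0, 0],
  ],
)

```text
t: 7.05
position: [0.5468, 0.1716, 0.0531]
orientation: [-2.083, 2.348, -0.002]
contact_force: [-1.7, -0.6, 6.1]
width: 0.577
gripper_force: 63.1
```

drive_tool(
  steps=[
    [255, -3, 0, 0, 0, 0, 0],
    [255, -6, 0, 0, 0, 0, 0],
    [255, -9, 0, 0, 0, 0, 0],
    [255, -12, 0, 0, 0, 0, 0],
    [255, -15, 0, 0, 0, 0, 0],
    [255, -18, 0, 0, 0, 0, 0],
    [255, -18, 0, 0, 0, 0, 0],
    [255, -18, 0, 0, 0, 0, 0],
  ],
)

```text
t: 7.72
position: [0.5488, 0.1877, 0.0532]
orientation: [-2.085, 2.35, -0.004]
contact_force: [-0.9, -5.5, 7.7]
width: 0.576
gripper_force: 63.4
```

drive_tool(
  steps=[
    [0, -18, 0, 0, 0, 0, 0],
    [0, -18, 0, 0, 0, 0, 0],
    [0, -18, 0, 0, 0, 0, 0],
    [0, -18, 0, 0, 0, 0, 0],
    [0, -18, 0, 0, 0, 0, 0],
    [0, -18, 0, 0, 0, 0, 0],
  ],
)

```text
t: 8.22
position: [0.55, 0.2066, 0.0513]
orientation: [2.084, -2.351, -0.0]
contact_force: [-1.2, -0.4, 0.5]
width: 0.996
gripper_force: 0.0
```

I meant that call to hold position, but its shift counted from the new pose, so the tool went another 18 mm while opening. Forces stayed low. I'll lift and check the row.

drive_tool(
  steps=[
    [0, 0, 0, -20, 0, 0, 0],
    [0, 0, 0, -50, 0, 0, 0],
    [0, 0, 0, -90, 0, 0, 0],
    [0, 0, 0, -130, 0, 0, 0],
    [0, 0, 0, -170, 0, 0, 0],
    [0, 20, 0, -200, 0, 0, 0],
    [0, 50, 0, -200, 0, 0, 0],
    [0, 50, 0, -200, 0, 0, 0],
    [0, 50, 0, -200, 0, 0, 0],
  ],
)

```text
t: 8.97
position: [0.5441, 0.1561, 0.2522]
orientation: [-2.081, 2.351, -0.0]
contact_force: [-0.9, 0.2, -1.5]
width: 1.0
gripper_force: 0.0
```

Run:
```python
from h import *
c=snap("wrist");cv2.imwrite("pics/w3.png",c["pixels"][:300,200:440]);print(tool().round(4))
B={"1":(.5312,.0502,.058),"2":(.5387,.0898,.07),"4":(.549,.193,.094),"5":(.5535,.234,.106)}
for n,p in B.items():
    u=proj(c,p)[0].astype(int);d=np.array(dots(c,(u[0]-22,u[1]-20,u[0]+22,u[1]+20)));print(n,u,len(d))
    if len(d):P=cast(c,d,p[2]);print(P.mean(0).round(4),(P[-1]-P[0]).round(4))
go([.462,-.255,.25],np.radians(-6.85))
```

```text
[[-1.208e-01 -9.927e-01  0.000e+00  5.440e-01]
 [-9.927e-01  1.208e-01  4.000e-04  1.568e-01]
 [-4.000e-04  0.000e+00 -1.000e+00  2.514e-01]
 [ 0.000e+00  0.000e+00  0.000e+00  1.000e+00]]
1 [319  71] 1
[0.5314 0.0502 0.058 ] [0. 0. 0.]
2 [317 112] 2
[0.5385 0.0897 0.07  ] [0.0283 0.0156 0.    ]
4 [319 215] 4
[0.5494 0.1869 0.094 ] [-0.0237  0.0221  0.    ]
5 [320 255] 5
[0.5518 0.2268 0.106 ] [-0.0235  0.0218  0.    ]
shift [418.7  31.6   1.2] turn [ 0.     0.    -0.001]
```

View pics/w3.png

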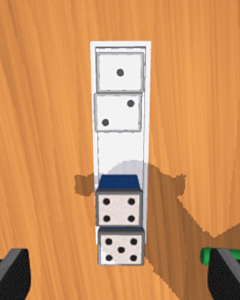

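Box 4 is upright (crop 120,207) and was not dragged. Box 2 is at (118,112), and the gap between them is about 58 mm. Now for box 3.

drive_tool(
  steps=[
    [0, 418, 32, 0, 0, 0, 0],
    [0, 418, 32, 0, 0, 0, 0],
    [0, 418, 32, 0, 0, 0, 0],
    [0, 418, 32, 0, 0, 0, 0],
    [0, 418, 32, 0, 0, 0, 0],
    [0, 418, 32, 0, 0, 0, 0],
    [0, 418, 32, 0, 0, 0, 0],
    [0, 418, 32, 0, 0, 0, 0],
    [0, 418, 32, 0, 0, 0, 0],
    [0, 418, 32, 0, 0, 0, 0],
    [0, 418, 32, 0, 0, 0, 0],
    [0, 418, 32, 0, 0, 0, 0],
    [0, 418, 32, 0, 0, 0, 0],
    [0, 418, 32, 0, 0, 0, 0],
  ],
)

```text
t: 10.18
position: [0.4628, -0.2528, 0.2509]
orientation: [2.086, -2.349, -0.001]
contact_force: [0.8, 0.9, -0.6]
width: 1.002
gripper_force: 0.0
```

Run:
```python
from h import *
c=snap("wrist");cv2.imwrite("pics/w4.png",c["pixels"]);print(tool().round(4))
import pickle;pickle.dump(c,open("w4.pkl","wb"))
print(proj(c,(.462,-.255,.076)))
hsv=cv2.cvtColor(c["pixels"],cv2.COLOR_BGR2HSV);m=((hsv[...,1]<60)&(hsv[...,2]>110)).astype(np.uint8)
m=cv2.morphologyEx(m,cv2.MORPH_CLOSE,np.ones((9,9)))
for k in cv2.findContours(m,0,2)[0]:
    if 700<cv2.contourArea(k)<6000:
        q=cv2.boxPoints(cv2.minAreaRect(k));P=cast(c,q,.076);s=np.diff(P,axis=0)
        print(q.round(0).tolist(),P.mean(0).round(4),np.linalg.norm(s,axis=1).round(3),np.degrees(np.arctan2(s[:,1],s[:,0])).round(1))
u=proj(c,(.462,-.255,.076))[0].astype(int)
d=dots(c,(u[0]-30,u[1]-30,u[0]+30,u[1]+30));print(d);print(cast(c,d,.076).round(4))
```

```text
[[-1.177e-01 -9.930e-01 -3.000e-04  4.629e-01]
 [-9.930e-01  1.177e-01  3.000e-04 -2.526e-01]
 [-2.000e-04  3.000e-04 -1.000e+00  2.511e-01]
 [ 0.000e+00  0.000e+00  0.000e+00  1.000e+00]]
[[320.08848697 175.22492884]]
[[0.0, 394.0], [0.0, 275.0], [38.0, 275.0], [38.0, 394.0]] [ 0.8673 -0.0893  0.076 ] [0.192 0.045 0.19 ] [-113.7  173.2   68.2]
[[575.0, 230.0], [639.0, 230.0], [639.0, 357.0], [575.0, 357.0]] [ 0.133  -0.0616  0.076 ] [0.073 0.187 0.084] [173.2 100.2  -6.9]
[[180.0, 199.0], [229.0, 193.0], [234.0, 229.0], [184.0, 235.0]] [ 0.5924 -0.226   0.076 ] [0.055 0.042 0.057] [-179.5   85.2    0.8]
[[296.0, 149.0], [342.0, 145.0], [345.0, 189.0], [299.0, 192.0]] [ 0.461  -0.2613  0.076 ] [0.048 0.047 0.05 ] [177.6  88.9  -2.3]
[[-0.0, 0.0], [101.0, 0.0], [101.0, 75.0], [0.0, 75.0]] [ 0.6993 -0.4162  0.076 ] [0.092 0.065 0.098] [173.2  71.5  -6.8]
[array([332.5, 164.5]), array([320.71875, 174.     ]), array([309.5, 183.5])]
[[ 0.4476 -0.265   0.076 ]
 [ 0.4612 -0.2563  0.076 ]
 [ 0.4744 -0.2473  0.076 ]]
```

View pics/w4.png

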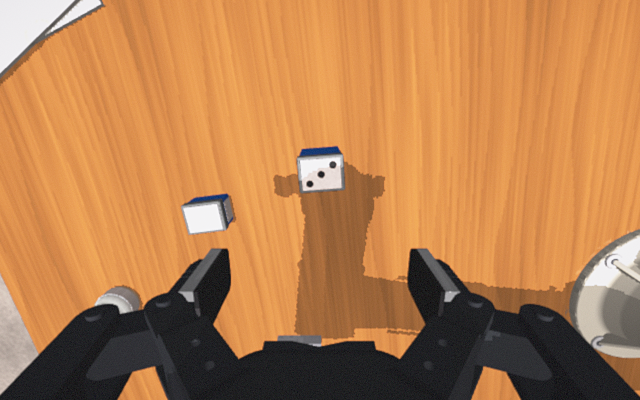

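Box 3 is at (321,174) with its three dots on a diagonal, turned about 4° from the tool. The decoy is at (207,215), out of the way.

drive_tool(
  steps=[
    [0, 4, 1.3, 40, 0, 0, -0.07],
    [0, 4, 1.3, 80, 0, 0, -0.07],
    [0, 4, 1.3, 120, 0, 0, -0.07],
    [0, 4, 1.3, 150, 0, 0, -0.07],
    [0, 4, 1.3, 175, 0, 0, -0.07],
    [0, 4, 1.3, 195, 0, 0, -0.07],
    [0, 4, 1.3, 210, 0, 0, -0.07],
    [0, 4, 1.3, 217, 0, 0, -0.07],
    [0, 4, 1.3, 217, 0, 0, -0.07],
    [255, 4, 1.3, 217, 0, 0, -0.07],
    [255, 4, 1.3, 217, 0, 0, -0.07],
    [255, 4, 1.3, 217, 0, 0, -0.07],
    [255, 4, 1.3, 217, 0, 0, -0.07],
    [255, 4, 1.3, 217, 0, 0, -0.07],
    [255, 4, 1.3, 217, 0, 0, -0.07],
    [255, 4, 1.3, 217, 0, 0, -0.07],
    [255, 4, 1.3, 217, 0, 0, -0.07],
    [255, 4, 1.3, 217, 0, 0, -0.07],
  ],
)

```text
t: 11.73
position: [0.4616, -0.2581, 0.0357]
orientation: [-2.165, 2.275, -0.004]
contact_force: [-0.3, 0.9, 5.1]
width: 0.575
gripper_force: 62.8
```

drive_tool(
  steps=[
    [255, 0, 0, -10, 0, 0, 0],
    [255, 0, 0, -30, 0, 0, 0],
    [255, 0, 0, -60, 0, 0, 0],
    [255, 0, 0, -90, 0, 0, 0],
    [255, 0, 0, -120, 0, 0, 0],
    [255, 0, 0, -150, 0, 0, 0],
    [255, 0, 0, -170, 0, 0, 0],
    [255, 0, 0, -170, 0, 0, 0],
    [255, 0, 0, -170, 0, 0, 0],
  ],
)

```text
t: 12.48
position: [0.4608, -0.2577, 0.2056]
orientation: [-2.164, 2.275, -0.003]
contact_force: [0.3, -0.5, -2.9]
width: 0.575
gripper_force: 62.5
```

Run:
```python
from h import *
c=snap("wrist");T=tool();print(r.get_obs()["width"],T.round(3).tolist())
z=T[2,3]+.042
u=proj(c,T[:3,3]+[0,0,.042])[0].astype(int);d=dots(c,(u[0]-50,u[1]-50,u[0]+50,u[1]+50),200)
print(u,d)
if len(d):
    P=cast(c,d,z);P=(P-T[:3,3])@T[:3,:3];print("in tool",P.round(4))
go([.5411,.1383,T[2,3]],np.radians(-6.85))
```

```text
0.5778011831139971 [[-0.05, -0.999, -0.0, 0.46], [-0.999, 0.05, 0.001, -0.257], [-0.001, 0.0, -1.0, 0.204], [0.0, 0.0, 0.0, 1.0]]
[322 303] []
shift [-399.3  -61.     0.4] turn [0.    0.001 0.069]
```

drive_tool(
  steps=[
    [255, -20, -3, 0, 0, 0, 0.02],
    [255, -50, -8, 0, 0, 0, 0.04],
    [255, -85, -13, 0, 0, 0, 0.07],
    [255, -120, -18, 0, 0, 0, 0.07],
    [255, -155, -24, 0, 0, 0, 0.07],
    [255, -190, -29, 0, 0, 0, 0.07],
    [255, -225, -34, 0, 0, 0, 0.07],
    [255, -260, -40, 0, 0, 0, 0.07],
    [255, -295, -45, 0, 0, 0, 0.07],
    [255, -330, -50, 0, 0, 0, 0.07],
    [255, -360, -55, 0, 0, 0, 0.07],
    [255, -380, -58, 0, 0, 0, 0.07],
    [255, -392, -60, 0, 0, 0, 0.07],
    [255, -399, -61, 0, 0, 0, 0.07],
    [255, -399, -61, 0, 0, 0, 0.07],
    [255, -399, -61, 0, 0, 0, 0.07],
    [255, -399, -61, 0, 0, 0, 0.07],
    [255, -399, -61, 0, 0, 0, 0.07],
  ],
)

```text
t: 14.03
position: [0.5413, 0.1366, 0.2044]
orientation: [2.083, -2.352, 0.0]
contact_force: [-1.1, 0.0, -1.9]
width: 0.579
gripper_force: 62.5
```

Run:
```python
from h import *
c=snap("wrist");T=tool();cv2.imwrite("pics/w5.png",c["pixels"]);print(r.get_obs()["width"],T.round(3).tolist())
go([.5411,.1383,.040],np.radians(-6.85))
```

```text
0.5761718700948864 [[-0.121, -0.993, 0.0, 0.541], [-0.993, 0.121, 0.0, 0.137], [-0.0, -0.0, -1.0, 0.204], [0.0, 0.0, 0.0, 1.0]]
shift [ -1.6   0.4 164.5] turn [-0.     0.    -0.002]
```

View pics/w5.png

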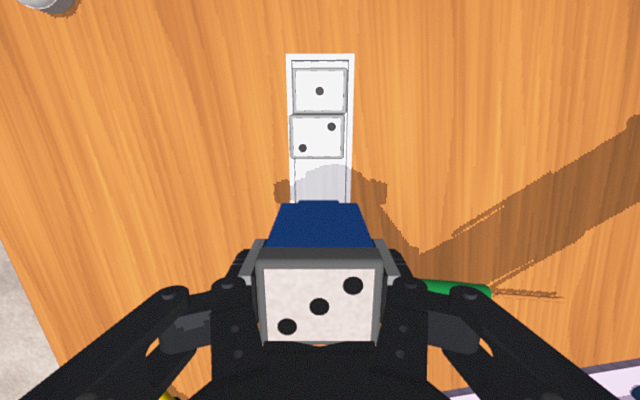

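The three-dot box is held squarely, with its lid centre at (319,306), close to the expected (322,303). The gap lies below it.

drive_tool(
  steps=[
    [255, -1.5, 0, 20, 0, 0, 0],
    [255, -1.5, 0, 45, 0, 0, 0],
    [255, -1.5, 0, 70, 0, 0, 0],
    [255, -1.5, 0, 90, 0, 0, 0],
    [255, -1.5, 0, 105, 0, 0, 0],
    [255, -1.5, 0, 120, 0, 0, 0],
    [255, -1.5, 0, 132, 0, 0, 0],
    [255, -1.5, 0, 142, 0, 0, 0],
    [255, -1.5, 0, 150, 0, 0, 0],
    [255, -1.5, 0, 156, 0, 0, 0],
    [255, -1.5, 0, 160, 0, 0, 0],
    [255, -1.5, 0, 163, 0, 0, 0],
    [255, -1.5, 0, 163, 0, 0, 0],
    [255, -1.5, 0, 163, 0, 0, 0],
  ],
)

```text
t: 15.25
position: [0.542, 0.1394, 0.0418]
orientation: [-2.084, 2.35, -0.001]
contact_force: [0.3, 0.1, -1.6]
width: 0.578
gripper_force: 62.7
```

drive_tool(
  steps=[
    [255, 0, 0, 1, 0, 0, 0],
    [255, 0, 0, 1, 0, 0, 0],
    [0, 0, 0, 1, 0, 0, 0],
    [0, 0, 0, 1, 0, 0, 0],
    [0, 0, 0, 1, 0, 0, 0],
    [0, 0, 0, 1, 0, 0, 0],
    [0, 0, 0, 1, 0, 0, 0],
    [0, 0, 0, 1, 0, 0, 0],
    [0, 0, 0, 1, 0, 0, 0],
    [0, 0, 0, -15, 0, 0, 0],
    [0, 0, 0, -40, 0, 0, 0],
    [0, 0, 0, -80, 0, 0, 0],
    [0, 0, 0, -120, 0, 0, 0],
    [0, 0, 0, -160, 0, 0, 0],
    [0, 0, 0, -200, 0, 0, 0],
    [0, 0, 0, -210, 0, 0, 0],
    [0, 0, 0, -210, 0, 0, 0],
    [0, 0, 0, -210, 0, 0, 0],
  ],
)

```text
t: 16.75
position: [0.5418, 0.1394, 0.2518]
orientation: [-2.083, 2.349, 0.0]
contact_force: [-0.2, -0.5, 0.2]
width: 1.002
gripper_force: 0.0
```

Run:
```python
from h import *
c=snap("wrist");T=tool();cv2.imwrite("pics/w6.png",c["pixels"]);print(r.get_obs()["width"],T.round(3).tolist())
B={"1":(.5314,.0502,.058),"2":(.5385,.0897,.07),"3":(.5411,.1383,.082),"4":(.5494,.1869,.094),"5":(.5518,.2268,.106)}
for n,p in B.items():
    u=proj(c,p)[0].astype(int);d=np.array(dots(c,(u[0]-22,u[1]-20,u[0]+22,u[1]+20)));print(n,u,len(d))
    if len(d):P=cast(c,d,p[2]);print(P.mean(0).round(4),(P[-1]-P[0]).round(4))
```

```text
0.9994217305238126 [[-0.12, -0.993, -0.001, 0.541], [-0.993, 0.12, 0.0, 0.139], [0.0, 0.001, -1.0, 0.25], [0.0, 0.0, 0.0, 1.0]]
1 [319  89] 1
[0.5315 0.0504 0.058 ] [0. 0. 0.]
2 [317 129] 2
[0.5387 0.0898 0.07  ] [0.0282 0.0157 0.    ]
3 [320 177] 3
[0.5431 0.1409 0.082 ] [0.0284 0.0159 0.    ]
4 [318 224] 4
[0.5494 0.1869 0.094 ] [-0.0234  0.0222  0.    ]
5 [320 263] 5
[0.5518 0.2268 0.106 ] [-0.0235  0.022   0.    ]
```

View pics/w6.png

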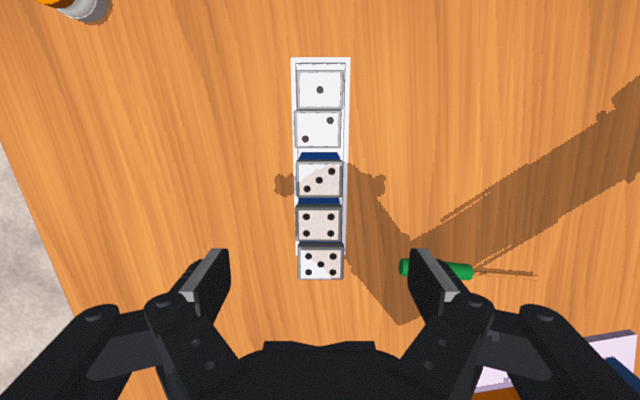

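The final view shows box 3 at (320,179), square between box 2 (317,129) and box 4 (319,224). All lids are where upright boxes on the tray floor should put them, and the arm is clear.

```bash
python3 -c "
from rig import r
print(r.job_done())"
```

```text
the job is handed in; nothing more can be done
None
```

The three-dot box is standing square in the tray between the two-dot and four-dot boxes, both still upright, and I handed the job in at about 17 s; the hand-in returned no verdict.

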